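# Run the grease round in a gearbox by one full turn of its handwheel

## Robot

A 6-joint arm with a two-finger parallel gripper is mounted at the origin on a cart in front of the work surface, level with it; the furniture and walls round the work are solid. World frame = base frame: x ahead of the robot, y to its left, z up, the work surface at z = 0. Lengths are in mm, angles in rad, forces in N, time in s.
With the tool pointing down it reaches from about 375 to 750 mm from the base axis. Payload 9 kg.
Tool frame: the origin (TCP) lies at the very end of the fingers, on their centre line; the grasp point (between the pads) lies 19 mm behind it; z points along the fingers, y is the line along which they close (so a half turn about z gives the same grasp; the last joint's range is limited). The gripper opens to 85 mm and grips with 20 to 120 N. Pads are 22 mm wide; open, the fingers measure 114 mm over their backs; the gripper's body (76 mm by 85 mm) begins 54 mm behind the grasp point. The pads swing forward as they close: fully open they stand 13 mm farther back than shut.
Start: joints at [-1.519, 0.104, 0.097, 1.564, 0, 1.353], TCP at [159.932, -578.324, 231.331] pointing down, gripper open.
Joint ranges: [-2.99, 2.99], [-0.84, 1.86], [-1.1, 1.16], [-1.84, 2.11], [-1.51, 1.56], [-3.14, 3.14]. Speed limits (rad/s): [2.22, 2.22, 2.57, 3.14, 3.14, 3.14].

## Interface

Orientations are given as a unit quaternion [w, x, y, z].
In Python, from workcell import ctrl, kinematics, viewer, job gives the robot as it stands. Calls block until the motion is done:
- ctrl.move_pose(position, orientation): joint-space move of the TCP to a pose.
- ctrl.move_straight(position, rot=None, vel=150, until_force=None): straight line of the TCP; rot=None keeps the orientation; vel is the mean speed in mm/s. With until_force (N) it stops when the force on the tool has changed by that much, and returns True; else False.
- ctrl.goto_joints(angles): joint-space move.
- ctrl.gripper_to(opening, force=None): opening from 0.0 (shut) to 1.0 (fully open); force is the grip in N (None keeps the last); returns when the fingers have stopped.
- ctrl.dwell(seconds).
- kinematics.inverse_kinematics(position, orientation): joint angles nearest the present ones, or None.
- ctrl.read_state(): the state.
- viewer.get_image(name): name is "scene" or "top" or "wrist"; returns a dict with "img" (384x512x3 uint8, red, green, blue), "fx", "fy", "cx", "cy" (pixels), "extrinsics" (4x4, takes a point from camera to world coordinates). Camera axes: x right, y up, looking along -z (the intrinsics and any distortion apply to the point x, -y, -z); pixel columns grow to the right and rows downward; lengths in mm; the calibration is good to about 2 mm. A picture is of the moment at which its call begins. There is no depth.
A pose or a line that the arm cannot do raises ctrl.IKError and nothing moves.
- job.hand_in(): hands the job in; it is judged then, once.
The state is a dict: "clock": time; "joint_positions": joint angles; "qd": joint speeds; "effort": joint torques, N m; "ee_pos": TCP position; "eef_rot": TCP orientation; "force": force on the tool from outside, world axes, zero at the start; "torque": the same for the moment, N m; "width": opening from 0.0 (shut) to 1.0 (fully open); "gripper_force": force on a finger pad.
Only numpy, scipy, OpenCV 4.12 (cv2) and the standard library are available. Lean on these libraries where they do the work, as an engineer would, in place of code of your own. Each camera call takes 0.05 s, during which the arm holds its last target. There are 200 camera calls.

## Task

Two freshly greased gearboxes stand on the bench, one with a round spoked handwheel and one with a straight bar crank. Turn the round handwheel by its upright black handle one full turn clockwise, seen from above, until the handle is back where it started, then let go. Leave the straight crank of the other gearbox where it is.

Things in the scene. Friction and masses are not known exactly. Their poses are not given: they have to be found in the camera images.
- handwheel (a joint): turn of the round handwheel about its upright axle, rad: 0 at the start, grows clockwise seen from above, 6.283 after one full turn; no stop in either direction. It turns stiffly (about 0.1 N m, 2 N at the handle), does not coast and stays where it is left.
- handwheel_handle (a point): middle (half-way up) of the upright black handle on the rim of the round handwheel: a round sleeve, 25 mm across, 60 mm tall, that spins freely on its own pin, so it can be held from above without turning the gripper as the wheel goes round. It stands 65 mm from the axle, top 164 mm above the bench; the rest of the wheel and the rim under it reach up to 105 mm at most.
- handwheel_hub (a point): point on the upright axle of the round handwheel, at the height of the middle of its handle (134 mm above the bench). The wheel is dark steel, three spokes, 146 mm over the rim, and sits on a grey gearbox bolted fast to the bench (foot 100 x 90 mm, a short shaft out of one side up to 65 mm from the axle).
- crank_handle (a point): centre of the upright black handle of the other gearbox, the bystander: same grey box and same handle, but it carries a straight steel bar crank with a ball at the far end, 158 mm long over all, in place of a round wheel. The handle is 65 mm from its axle. Not to be moved.

How it is judged:
By the outcome, as a careful person would: the job done as asked, in the order asked, and still so for the second after the job is handed in, with the robot touching nothing.
It also fails if it takes over 43 s, if anything falls off the work surface, if the arm or the gripper's body presses on something with over 40 N, if the wrist force passes 120 N, or if a joint passes its speed limit or range.

## Working session

There is one attempt and no reset: what is moved stays moved. The work goes in short steps, each a Python script; the robot and the scene stay as the last script left them, time stands still between calls to the robot, and variables do not carry over. Pictures are saved under pics/ and viewed, at most 10 in all, crops included, and the job is handed in when it is done.

```bash
mkdir -p pics
python3 - <<'E'
from workcell import ctrl, kinematics, viewer, job
import cv2, numpy as np
for n in("scene","top"):
    d=viewer.get_image(n); cv2.imwrite(f"pics/{n}.png",d["img"][:,:,::-1])
    print(n,d["fx"],d["fy"],d["cx"],d["cy"],[k for k in d],np.round(d["extrinsics"],3).tolist())
s=ctrl.read_state();print(s["clock"],s["eef_rot"])
E
```

```text
scene 383.7129592299503 383.7129592299503 252.8451859645233 192.8032255112258 ['img', 'fx', 'fy', 'cx', 'cy', 'extrinsics'] [[-0.741, 0.399, -0.539, 17.95], [-0.671, -0.444, 0.594, 573.925], [-0.002, 0.802, 0.597, 682.353], [0.0, 0.0, 0.0, 1.0]]
top 418.03585835355034 418.03585835355034 253.95582624522558 195.43378203414414 ['img', 'fx', 'fy', 'cx', 'cy', 'extrinsics'] [[-0.026, 0.997, -0.069, 477.736], [-1.0, -0.026, 0.003, -10.428], [0.001, 0.069, 0.998, 1045.041], [0.0, 0.0, 0.0, 1.0]]
0.1 [-5.74087791e-04  9.90915484e-01  1.34484842e-01  4.75762117e-05]
```

View pics/scene.png

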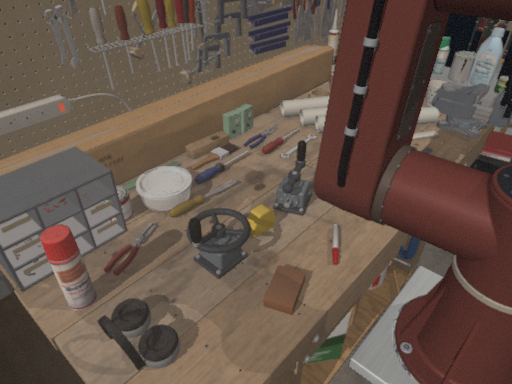

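View pics/top.png

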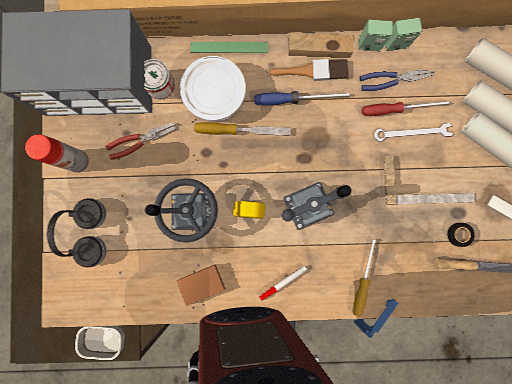

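Scene: handwheel left (hub about (218,235), handle (195,230)), the bar crank at (297,185). Top: wheel centre about (187,210) with handle at (152,211), crank handle (344,191). Next I measure with the top view.

```bash
cat > h.py <<'E'
from workcell import ctrl, kinematics, viewer, job
import cv2, numpy as np
def ray(d,u,v):
    E=d["extrinsics"]; r=E[:3,:3]@np.array([(u-d["cx"])/d["fx"],-(v-d["cy"])/d["fy"],-1]); return E[:3,3],r
def plane(d,u,v,z):
    o,r=ray(d,u,v); return o+r*(z-o[2])/r[2]
def proj(d,p):
    E=d["extrinsics"]; q=E[:3,:3].T@(np.asarray(p)-E[:3,3]); return d["cx"]+d["fx"]*q[0]/-q[2], d["cy"]-d["fy"]*q[1]/-q[2]
E
python3 - <<'E'
from h import *
d=viewer.get_image("top"); im=d["img"]; g=im.max(2)
m=(g<45).astype(np.uint8); 
n,l,st,c=cv2.connectedComponentsWithStats(m[170:250,130:370])
for i in range(1,n):
    if st[i,4]>25: print(st[i]+[130,170,0,0,0],c[i]+[130,170])
cr=cv2.resize(im[165:255,130:370],None,fx=3.3,fy=3.3,interpolation=cv2.INTER_CUBIC)
cv2.imwrite("pics/c1.png",cr[:,:,::-1])
print(plane(d,150,211,164),plane(d,187,210,100),plane(d,344,190,164))
E
```

```text
[337 185  14  12 127] [343.40944882 190.87401575]
[146 188  27  45 180] [155.73333333 209.94444444]
[511.48096948 206.92350884 164.        ] [514.00992295 139.1099919  100.        ] [ 545.18396216 -203.53812846  164.        ]
```

View pics/c1.png

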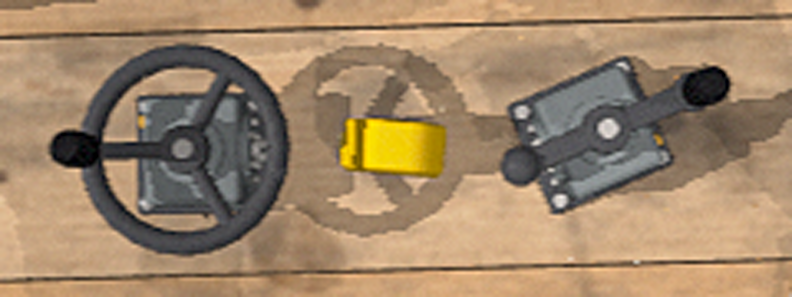

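Rim centre is at about (185.9,210.2) and the handle top at (150.3,210.5). At their heights they come out about 65 mm apart, and the rim measures about 144 mm across, both as given. Now I move above the handle and take one look from close by.

Run:
```python
from h import *
d=viewer.get_image("top"); hub=plane(d,185.9,210.2,97)[:2]; ha=plane(d,150.3,210.5,164)[:2]
print(hub,ha,np.linalg.norm(hub-ha))
best=None
for a in np.radians(np.arange(0,180,15)):
    q=[0,np.cos(a/2),np.sin(a/2),0]
    js=[]
    for t in np.radians(np.arange(0,360,30)):
        js.append(kinematics.inverse_kinematics([hub[0]+65*np.cos(t),hub[1]+65*np.sin(t),123],q))
    if any(j is None for j in js): continue
    m=np.abs(np.array(js)[:,5]).max()
    if best is None or m<best[0]: best=(m,a,q)
print(best)
q=best[2]
ctrl.move_pose([ha[0],ha[1],270],q)
w=viewer.get_image("wrist"); cv2.imwrite("pics/w1.png",w["img"][:,:,::-1])
print(np.round(ctrl.read_state()["joint_positions"],2),ctrl.read_state()["clock"],np.round(w["extrinsics"],2).tolist(),w["fx"])
print(proj(w,[*ha,164]),proj(w,[*hub,100]))
```

```text
[513.73672082 142.08441679] [512.51781951 206.28235528] 64.20950885506353
(np.float64(0.4088056835909102), np.float64(2.8797932657906435), [0, np.float64(0.1305261922200517), np.float64(0.9914448613738104), 0])
[ 0.14 -0.03  0.03  1.63 -0.    0.41] 3.2667 [[0.26, -0.92, -0.29, 440.08], [0.97, 0.25, 0.08, 225.7], [-0.0, -0.3, 0.96, 413.53], [0.0, 0.0, 0.0, 1.0]] 268.12304153262835
(np.float64(257.28847337651706), np.float64(186.21176399570032)) (np.float64(206.70533702847104), np.float64(185.172658716073))
```

View pics/w1.png

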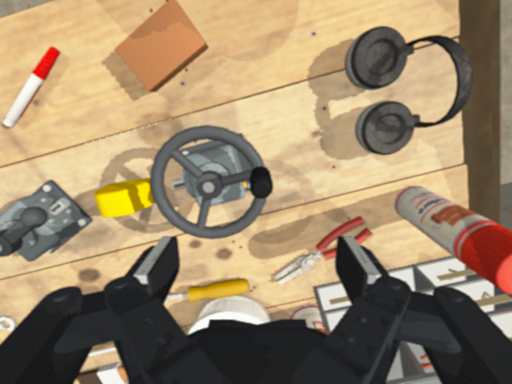

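The wrist view shows the hub at about (207,187), as predicted, and the black handle at about (261,182), a few pixels right of the prediction. I measure it properly.

Run:
```python
from h import *
w=viewer.get_image("wrist"); im=w["img"]
c=im[155:215,235:290].max(2)
n,l,st,ce=cv2.connectedComponentsWithStats((c<40).astype(np.uint8))
for i in range(1,n):
    if st[i,4]>20: print(st[i]+[235,155,0,0,0],ce[i]+[235,155])
i=1+st[1:,4].argmax(); u,v=ce[i]+[235,155]
print("mid",plane(w,u,v,134)); 
b=st[i]; ub=b[0]+b[2]/2+235; vb=b[1]+b[3]-12.5+155
print("top",ub,vb,plane(w,ub,vb,164),plane(w,207,187,105))
cv2.imwrite("pics/w2.png",cv2.resize(im[140:230,150:290],None,fx=5,fy=5)[:,:,::-1])
```

```text
[250 167  21  31 430] [259.46511628 181.42790698]
mid [516.60576168 207.66247823 134.        ]
top 260.5 185.5 [512.62029806 209.5105416  164.        ] [514.82326025 143.06997761 105.        ]
```

View pics/w2.png

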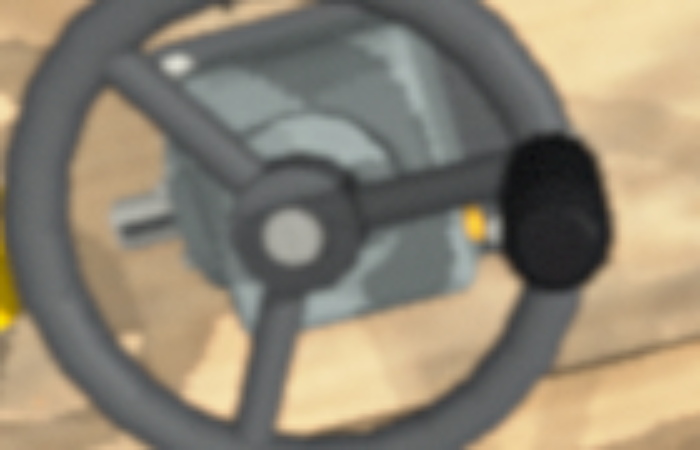

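The top disc centre is at about (261,187). That puts the handle near (514.5, 208.5) and the hub near (514.5, 143.5), 65 mm apart. I grip it and turn, watching the force.

```bash
cat > turn.py <<'E'
from h import *
import json,sys
def turn(hub,p0,z,a0,a1,n,vel=70,k=0.05):
    hub=np.array(hub,float); r=65; log=[]
    for t in np.linspace(a0,a1,n+1)[1:]:
        u=np.array([np.cos(t),np.sin(t)])
        ctrl.move_straight([*(hub+r*u),z],vel=vel)
        f=ctrl.read_state()["force"]; fr=f[:2]@u; ft=f[0]*-u[1]+f[1]*u[0]
        log.append((round(np.degrees(t)),round(fr,1),round(ft,1),round(f[2],1)))
        if np.linalg.norm(f)>50: print("STOP",f); break
        hub+=k*fr*u
    print(log,hub,ctrl.read_state()["clock"]); return hub
E
python3 - <<'E'
from turn import *
ctrl.gripper_to(0.75)
ctrl.move_pose([514.5,208.5,190],ctrl.read_state()["eef_rot"])
print(ctrl.move_straight([514.5,208.5,124],vel=100,until_force=12))
ctrl.gripper_to(0.0,40)
s=ctrl.read_state(); print(s["width"],s["gripper_force"],s["force"],s["ee_pos"],s["clock"])
w=viewer.get_image("wrist"); cv2.imwrite("pics/g.png",w["img"][:,:,::-1])
if s["width"]>0.15 and np.linalg.norm(s["force"])<40:
    turn([514.5,143.5],None,124,np.pi/2,0,6)
E
```

```text
False
0.27513858901631266 39.70441246172413 [-0.04087603  4.13413042  4.28762487] [514.94184754 208.94864477 124.7297773 ] 5.3333
[(75, np.float64(3.2), np.float64(-1.6), np.float64(5.3)), (60, np.float64(2.8), np.float64(-2.1), np.float64(5.3)), (45, np.float64(2.1), np.float64(-0.7), np.float64(5.4)), (30, np.float64(1.7), np.float64(-0.6), np.float64(6.5)), (15, np.float64(0.0), np.float64(-1.3), np.float64(8.4)), (0, np.float64(-1.1), np.float64(-2.1), np.float64(7.2))] [514.70635047 143.89400095] 7.7333
```

View pics/g.png

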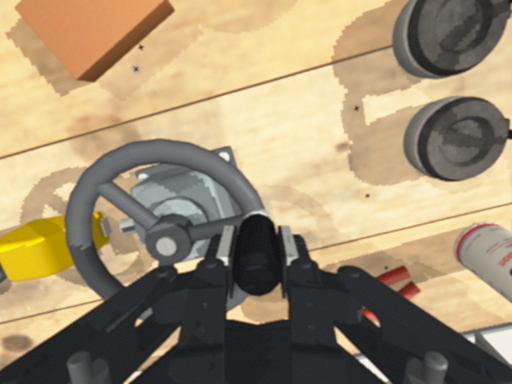

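The handle is between the pads at (258,255) and the forces are low. I check the quarter turn by picture, then continue the turn.

Run:
```python
from turn import *
w=viewer.get_image("wrist"); cv2.imwrite("pics/q.png",w["img"][:,:,::-1])
s=ctrl.read_state(); print(s["width"],s["gripper_force"])
```

```text
0.2771567495164112 40.06736683251802
```

View pics/q.png

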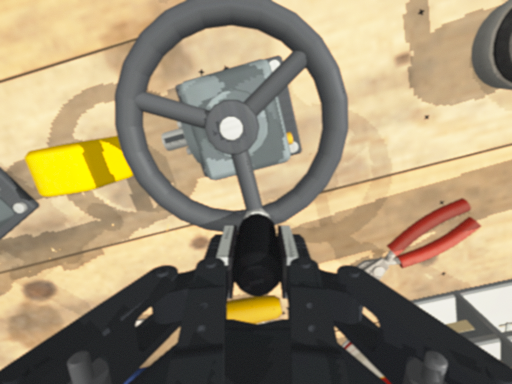

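The wheel has turned a quarter, with the handle at (258,255) still held. I go on through the remaining 270° to the starting point, then release and look.

Run:
```python
from turn import *
turn([514.7,143.9],None,124,0,-1.5*np.pi,18)
s=ctrl.read_state(); print(s["width"],s["ee_pos"])
ctrl.move_straight([514.5,208.5,124],vel=30)
ctrl.dwell(0.3); s=ctrl.read_state(); print(s["width"],s["ee_pos"],s["force"])
if 0.2<s["width"]<0.35:
    ctrl.gripper_to(0.75); ctrl.move_straight([514.5,208.5,250],vel=150)
    R=s["eef_rot"]; ctrl.move_pose([512.5,206.3,270],R)
    w=viewer.get_image("wrist"); cv2.imwrite("pics/end.png",cv2.resize(w["img"][140:230,150:290],None,fx=5,fy=5)[:,:,::-1])
    print(ctrl.read_state()["clock"])
```

```text
[(-15, np.float64(-1.6), np.float64(-1.9), np.float64(7.9)), (-30, np.float64(-2.1), np.float64(-0.8), np.float64(8.2)), (-45, np.float64(-1.4), np.float64(-0.2), np.float64(8.5)), (-60, np.float64(-1.4), np.float64(-1.1), np.float64(7.9)), (-75, np.float64(-2.0), np.float64(-1.4), np.float64(9.2)), (-90, np.float64(-2.2), np.float64(-1.0), np.float64(7.4)), (-105, np.float64(-0.7), np.float64(-1.2), np.float64(7.6)), (-120, np.float64(-1.1), np.float64(-0.3), np.float64(7.7)), (-135, np.float64(-1.6), np.float64(-1.7), np.float64(7.7)), (-150, np.float64(-0.4), np.float64(-0.7), np.float64(7.7)), (-165, np.float64(-0.1), np.float64(-1.8), np.float64(7.9)), (-180, np.float64(-0.3), np.float64(-1.6), np.float64(6.5)), (-195, np.float64(-0.2), np.float64(-1.9), np.float64(7.3)), (-210, np.float64(-0.3), np.float64(-1.2), np.float64(6.8)), (-225, np.float64(0.0), np.float64(-1.4), np.float64(7.3)), (-240, np.float64(0.1), np.float64(-1.6), np.float64(6.5)), (-255, np.float64(0.0), np.float64(-1.3), np.float64(6.2)), (-270, np.float64(1.2), np.float64(-1.7), np.float64(7.6))] [514.56287415 144.48991232] 14.8333
0.27703486640797587 [515.38659235 209.0154587  124.68747377]
0.2800285944736712 [515.0150399  208.91325924 124.73661582] [2.23446367 3.31865252 5.63958951]
17.1417
```

View pics/end.png

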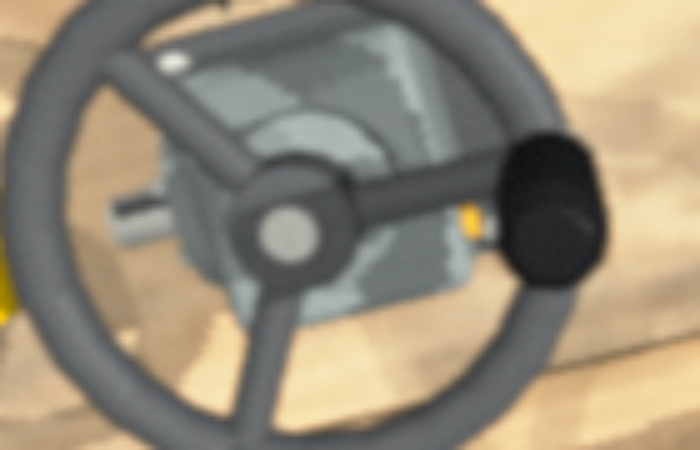

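The handle at (554,238) and the spokes sit where they were before the turn, to within a pixel, and the gripper is clear.

```bash
python3 -c "
from workcell import job
print(job.hand_in())"
```

```text
the job is handed in; nothing more can be done
None
```

I turned the round handwheel one full turn clockwise until the handle was back where it started, let go and handed the job in at about 17 s; I never went near the straight crank.

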